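# Count out three turnips on the rocking board

### The job

Use the rocking counting board to portion the turnips without touching them: press the board down on its pocket side until the turnips have rolled over and all three pockets are filled, then tip it the other way just far enough that the two left over roll back into the channel while the three stay in their pockets. Finish with the board level again and let go of it; leave the kettle and the bottle where they are.

Things in the scene. Friction and masses are not known exactly. Their poses are not given: they have to be found in the camera images.
- stand: fixed dark-wood stand, 292 mm (x) by 200 mm (y) and 165 mm high, that carries the rocking board between two uprights. It stands on a white riser slab, so its foot is 0 to 34 mm above the table. Origin: at the foot's underside, 140 mm below the middle of the pivot. Its x axis is parallel to the pivot axis; its +y axis points to the channel side, -y to the pocket side.
- board (a joint): tilt of the board about its pivot (rad), 140 mm above the stand's origin, along its x axis. 0 level; positive = pocket side down; negative = channel side down; -0.56 to 0.42. Stiff, stays where left; 5 to 14 N on a paddle tips it. Turnips leave the channel above about 0.2, roll back to it below about -0.05; seated ones leave their pockets below about -0.45.
- board_mid (a point): middle of the pivot axis, in the flat floor's surface; tilts with the board, axes as the stand's. Wooden tray, inside 216 mm wide (x), y from -150 mm (pocket end wall) to +140 mm (channel end wall); walls 8 mm thick, 40 mm high. Floor flat up to y = 0; beyond it is the channel, sloping 10 degrees down to its end wall (only 140 mm wide in the last 51 mm); it holds turnips when level.
- pocket0 (a point): centre of a turnip seated in the first pocket (27 mm above the flat floor): a round hole of 30 mm diameter through the floor, against the pocket end wall, at x = -72 mm, y = -117 mm from board_mid. 5 mm ribs 26 mm high stand between the pockets.
- pocket1 (a point): the same for the middle pocket, x = 0, y = -117 mm from board_mid
- pocket2 (a point): the same for the third pocket, x = +72 mm, y = -117 mm from board_mid
- pocket_paddle (a point): middle of the flat top of the steel press paddle outside the pocket end wall, 64 mm (x) by 46 mm (y), 10 mm thick; 175 mm to -y from the pivot axis and 40 mm above it when level; moves with the board
- channel_paddle (a point): the same for the paddle outside the channel end wall; 165 mm to +y from the pivot axis and 40 mm above it when level
- turnip0_center (a point): centre of a round off-white turnip, 62 mm in diameter, about 0.1 kg, one of five alike, all in the channel at the start
- turnip1_center (a point): centre of a round off-white turnip, 62 mm in diameter, about 0.1 kg, one of five alike, all in the channel at the start
- turnip2_center (a point): centre of a round off-white turnip, 62 mm in diameter, about 0.1 kg, one of five alike, all in the channel at the start
- turnip3_center (a point): centre of a round off-white turnip, 62 mm in diameter, about 0.1 kg, one of five alike, all in the channel at the start
- turnip4_center (a point): centre of a round off-white turnip, 62 mm in diameter, about 0.1 kg, one of five alike, all in the channel at the start
- turnip0: the turnip's body; its origin is the turnip's centre
- turnip1: the turnip's body; its origin is the turnip's centre
- turnip2: the turnip's body; its origin is the turnip's centre
- turnip3: the turnip's body; its origin is the turnip's centre
- turnip4: the turnip's body; its origin is the turnip's centre
- kettle: steel kettle, 156 mm wide, 180 mm high with its black handle; origin at the centre of its underside; a bystander
- bottle: bottle, 64 mm in diameter, 190 mm high; origin at the centre of its underside; a bystander
Things that resemble listed ones, but are neither listed nor needed, are in the scene too. What is shaped like the turnip3 but turquoise is not meant.

How it is judged:
By the outcome, as a careful person would: the job done as asked, in the order asked, and still so for the second after the job is handed in, with the robot touching nothing.
It also fails if it takes over 64 s, if anything falls off the work surface, if the arm or the gripper's body presses on something with over 40 N, if the wrist force passes 120 N, or if a joint passes its speed limit or range.

### The arm

A 7-joint arm with a two-finger parallel gripper is mounted at the origin on the work surface. World frame = base frame: x ahead of the robot, y to its left, z up, the work surface at z = 0. Lengths are in m, angles in degrees, forces in N, time in s.
With the tool pointing down it reaches from about 0.4 to 0.85 m from the base axis. Payload 10.4 kg.
Tool frame: the origin (TCP) lies midway between the tips of the shut fingers; the grasp point (between the pads) lies 19 mm behind it; z points along the fingers, y is the line along which they close (so a half turn about z gives the same grasp; the last joint's range is limited). The gripper opens to 87 mm and grips with 3 to 60 N. Pads are 19 mm wide; open, the fingers measure 117 mm over their backs; the gripper's body (75 mm by 190 mm) begins 51 mm behind the grasp point.
Start: joints at [-71.482, 19.034, -3.707, 83.658, 1.238, 77.344, -5.071], TCP at [0.212, 0.588, 0.223] pointing down, gripper open.
Joint ranges: [-148.97, 148.97], [-28.65, 121.19], [-84.17, 76.75], [9.2, 138.47], [-72.65, 252.65], [3.7, 117.97], [-149.18, 149.18]. Speed limits (degrees/s): [127.2, 127.2, 159.86, 159.86, 180, 180, 180].

### API

Orientations are given as a 3x3 rotation matrix whose columns are the frame's x, y, z axes.
In Python, from plant import arm gives the robot as it stands.
- The arm moves only by the tool servo_tool, never from a script. Its arguments are lists of equal length, an entry for each row: "fingers": the gripper command: -1 is fully open, 1 is shut, values between are in proportion; "linear": the shift along the tool's x, y, z as a fraction of full scale, a list of three; "twist": the turn about the tool's z as a fraction of full scale. In form: {"fingers": [fingers, ...], "linear": [[x, y, z], ...], "twist": [twist, ...]}. A call has exactly 8 rows; each row is the pose to reach, as a shift and turn from the pose commanded when the call began, along the tool's axes at that moment; what a row does not reach only later rows make up. Full scale, the value 1, is 150 mm for a shift and pi/2 rad for a turn. A row lasts 1/10 s, in which the tool goes at most 50 mm and 8.59 degrees, less where a joint would pass 70% of its speed; a pose out of reach is approached as far as the arm can. A call with a number of a shift or a turn outside -1 to 1 is refused whole. A call with a gripper value outside its range is refused whole. The fingers move at their own pace and stop on an object; "force" is the grip in N (left out, the last holds). Time passes only in rows, so rows that repeat a pose let the fingers close, or fill a call up. It gives the time, the measured TCP pose, the force, the opening and the grip force at its end, in the units of the state.
- arm.get_state(): the state, without advancing time (a new reading comes with each control period).
- arm.camera(name): name is "scene" or "top" or "wrist"; returns a dict with "image" (480x640x3 uint8, red, green, blue), "fx", "fy", "cx", "cy" (pixels), "xyz" and "rotation" of the camera in the world; the wrist camera has in their place "hand_eye" (4x4, takes a point from camera to tool coordinates, whose origin is the TCP and whose axes are the flange's). Camera axes: x right, y down, z forward; pixel columns grow to the right and rows downward; lengths in m; the calibration is good to about 2 mm. A picture is of the moment at which its call begins: read the wrist's pose just before it. There is no depth.
- arm.job_done(): hands the job in; it is judged then, once.
The state is a dict: "time": time; "joints": joint angles; "joint_velocities": joint speeds; "effort": joint torques, N m; "tcp_pos": TCP position; "ee_rot": TCP orientation; "ft_force": force on the tool from outside, world axes, zero at the start; "torque": the same for the moment, N m; "grip_width": finger opening in m; "gripper_force": force on a finger pad.
Only numpy, scipy, OpenCV 4.12 (cv2) and the standard library are available. Lean on these libraries where they do the work, as an engineer would, in place of code of your own. Each camera call takes 0.05 s, during which the arm holds its last target. There are 200 camera calls.

## Working session

There is one attempt and no reset: what is moved stays moved. The work goes in short steps, Python scripts to look and compute and a tool call to move; the robot and the scene stay as the last step left them, time stands still between calls to the robot, and variables do not carry over. Pictures are saved under pics/ and viewed, at most 10 in all, crops included, and the job is handed in when it is done.

Besides the shell and the picture viewer there is one more tool, called after ">>>" as name(argument=value, ...) on one line, values as JSON. servo_tool: Moves the arm, as the interface text tells. Shift numbers are shares of 150 mm and turn numbers shares of pi/2 rad, none past 1 either way. Its arguments: {"type":"object","properties":{"fingers":{"type":"array"},"linear":{"type":"array"},"twist":{"type":"array"},"force":{"type":"number"}},"required":["fingers","linear","twist"]}

```bash
mkdir -p pics
cat > h.py <<'E'
import numpy as np, cv2
from plant import arm
def snap(n,f):
    s=arm.get_state(); c=arm.camera(n); cv2.imwrite('pics/'+f,c['image'][:,:,::-1]); return s,c
def show(s): print(s['time'],np.round(s['tcp_pos'],4),np.round(s['ee_rot'],3).tolist(),np.round(s['ft_force'],1),s['grip_width'])
E
python3 - <<'E'
from h import *
import pickle
s,a=snap('scene','s0.png'); s,b=snap('top','t0.png'); show(s)
for c in (a,b): print({k:np.round(v,4).tolist() for k,v in c.items() if k!='image'})
pickle.dump((a,b),open('c.pkl','wb'))
E
```

```text
0.05 [0.2117 0.5876 0.2218] [[-0.941, 0.339, -0.0], [0.339, 0.941, -0.001], [-0.0, -0.001, -1.0]] [-0.1 -0.8  0. ] 0.0873677110500163
{'fx': 555.4394, 'fy': 555.4394, 'cx': 323.0867, 'cy': 241.7818, 'xyz': [1.5155, -0.2725, 1.2703], 'rotation': [[0.3191, 0.7113, -0.6262], [0.9477, -0.2469, 0.2025], [-0.0106, -0.6581, -0.7529]]}
{'fx': 578.4138, 'fy': 578.4138, 'cx': 324.557, 'cy': 238.8301, 'xyz': [0.3604, -0.0037, 1.6571], 'rotation': [[0.004, -0.9884, 0.1515], [-1.0, -0.0039, 0.001], [-0.0004, -0.1515, -0.9885]]}
```

View pics/s0.png

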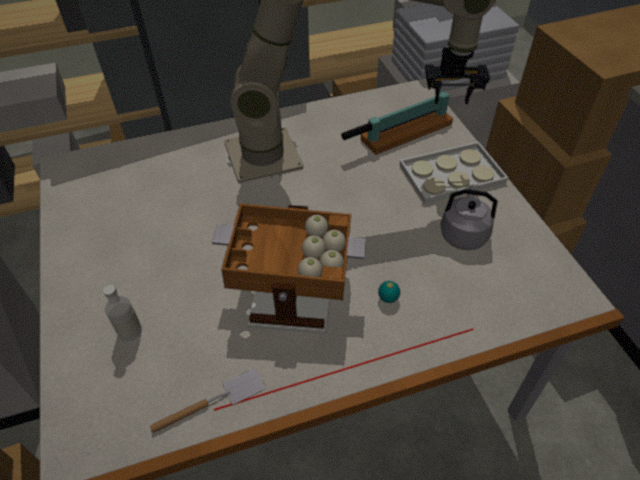

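View pics/t0.png

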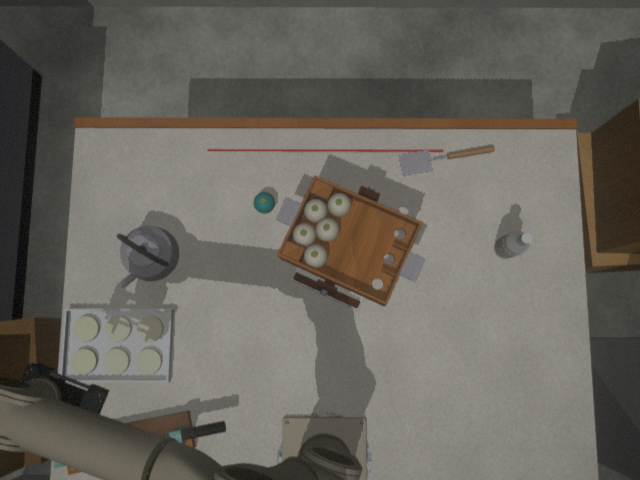

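The top view shows the tray with its channel and five off-white turnips on the left (u 300–345, v 200–260). The pockets are on the right at about (400,233), (389,258) and (377,284), with grey paddles at (288,212) and (411,265). The turquoise ball at (264,202) is the decoy, the kettle is at (150,252) and the bottle at (515,243). I'll enlarge the tray in both views to pick its corners.

Run:
```python
import cv2,numpy as np
t=cv2.imread('pics/t0.png')[165:315,260:440]; s=cv2.imread('pics/s0.png')[190:340,205:385]
cv2.imwrite('pics/crop.png',np.vstack([cv2.resize(i,None,fx=4,fy=4,interpolation=2)[:600] for i in (t,)]))
cv2.imwrite('pics/crop2.png',cv2.resize(s,None,fx=4,fy=4,interpolation=2))
```

```text
(no output)
```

View pics/crop.png

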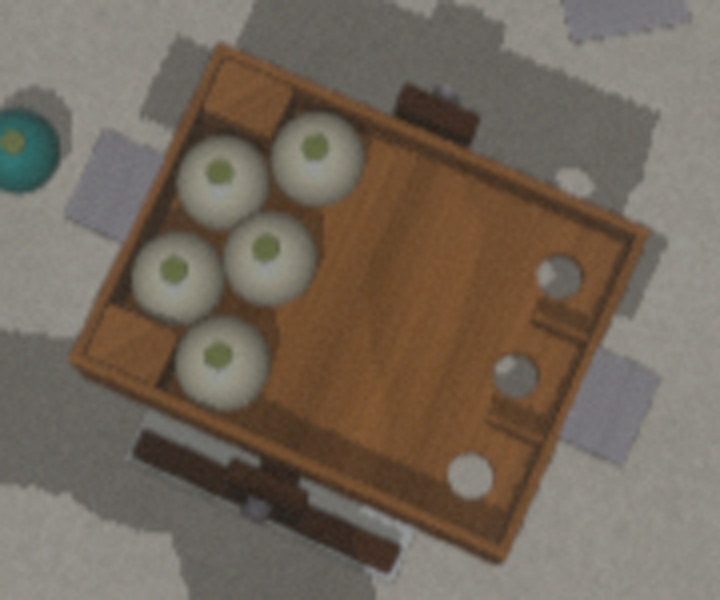

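View pics/crop2.png

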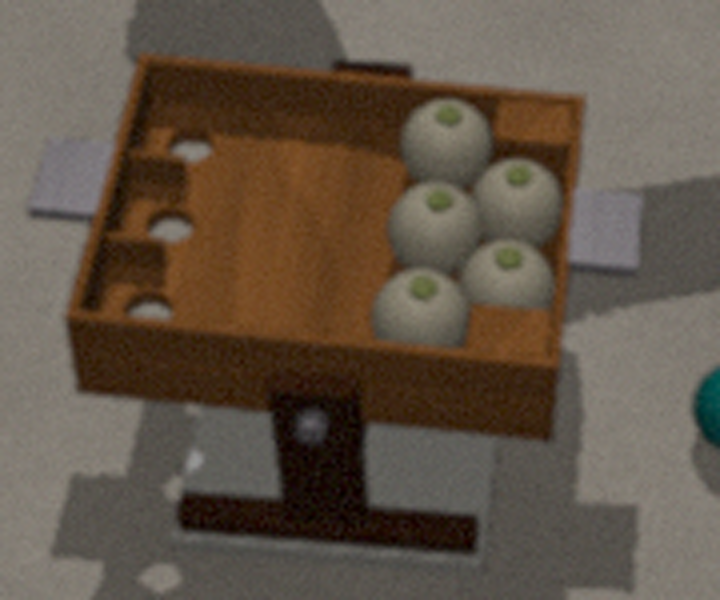

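The upper crop (top view) shows the rim corners at (222,45), (648,230), (500,562) and (73,362), and the holes at (559,277), (515,376) and (470,475). The scene crop shows rim corners (143,55), (583,97), (557,362) and (70,318). Five off-white turnips sit in the channel, and the turquoise one is outside the tray. Next I fit the board pose.

```bash
cat >> h.py <<'E'
def proj(c,P):
    q=(np.atleast_2d(P)-c['xyz'])@np.array(c['rotation']); return q[:,:2]/q[:,2:]*[c['fx'],c['fy']]+[c['cx'],c['cy']]
def B(p,L): # p: x,y,z of pivot, yaw, tilt ; L local pts
    x,y,z,w,t=p; c,s=np.cos(t),np.sin(t)
    Rx=np.array([[1,0,0],[0,c,-s],[0,s,c]]); Rz=np.array([[np.cos(w),-np.sin(w),0],[np.sin(w),np.cos(w),0],[0,0,1]])
    return np.atleast_2d(L)@(Rz@Rx).T+[x,y,z]
E
python3 - <<'E'
from h import *
import pickle
from scipy.optimize import least_squares
a,b=pickle.load(open('c.pkl','rb'))
R=np.array([[.116,.148,.04],[.116,-.158,.04],[-.116,-.158,.04],[-.116,.148,.04]])
H=np.array([[.072,-.117,0],[0,-.117,0],[-.072,-.117,0]])
f=lambda q,o:(np.array(q)+.5)/4-.5+o
T=f([(222,45),(648,230),(500,562),(73,362),(559,277),(515,376),(470,475)],[260,165])
S=f([(557,362),(70,318),(143,55),(583,97)],[205,190])
r=lambda p:np.r_[(proj(b,B(p,np.r_[R,H]))-T).ravel(),(proj(a,B(p,R))-S).ravel()]
o=least_squares(r,[.55,0,.15,-.4,0]); p=o.x
print(np.round(p,4),np.round(o.fun.reshape(-1,2),1).tolist())
np.save('p.npy',p)
s=arm.get_state()
Rt=np.array(s['ee_rot'])
for n,l in(('pp',[0,-.175,.04]),('cp',[0,.165,.04])):
    w=B(p,l)[0];print(n,np.round(w,4),np.round(Rt.T@(w-s['tcp_pos']),4), np.hypot(*w[:2]))
E
```

```text
[ 0.5866 -0.0617  0.1531 -0.4265 -0.0356] [[-1.2, -0.7], [0.5, 0.3], [1.1, 0.1], [-2.0, 0.1], [-0.3, 0.2], [-0.3, 0.2], [-0.2, 0.5], [0.4, 1.5], [-1.8, 0.5], [-1.1, -0.2], [0.4, -0.5]]
pp [ 0.5148 -0.2196  0.1993] [-0.5587 -0.6568  0.0234] 0.5597009461100901
cp [0.6554 0.0897 0.1872] [-0.5862 -0.3181  0.0351] 0.6615013259608076
```

Fit: pivot at z 0.153, so the foot is 13 mm above the table and inside the 0–34 mm range. Yaw is −24.4°, and residuals are at most 2 px. I'll shut the fingers, rise, and carry the tool over to the pocket paddle.

>>> servo_tool(fingers=[1,1,1,1,1,1,1,1], linear=[[0,0,-0.2],[-0.1,-0.05,-0.4],[-0.25,-0.15,-0.6],[-0.4,-0.25,-0.6],[-0.6,-0.35,-0.6],[-0.8,-0.5,-0.6],[-0.95,-0.6,-0.6],[-1,-0.6,-0.6]], twist=[0,0,0,0,0,0,0,0], force=20)

```text
time: 0.9
tcp_pos: [0.3249, 0.4496, 0.3129]
ee_rot: [[-0.939, 0.343, 0.001], [0.343, 0.939, -0.0], [-0.001, -0.0, -1.0]]
ft_force: [0.1, 0.2, 0.9]
grip_width: 0.0311
gripper_force: 0.0
```

>>> servo_tool(fingers=[1,1,1,1,1,1,1,1], linear=[[-0.1,-0.1,0],[-0.25,-0.22,0],[-0.4,-0.36,0],[-0.55,-0.5,0],[-0.7,-0.63,0],[-0.85,-0.76,0],[-0.95,-0.86,0],[-1,-0.9,0]], twist=[0,0,0,0,0,0,0,0])

```text
time: 1.7
tcp_pos: [0.4186, 0.2734, 0.3125]
ee_rot: [[-0.94, 0.341, 0.0], [0.341, 0.94, -0.0], [-0.0, -0.0, -1.0]]
ft_force: [0.0, 0.1, 0.3]
grip_width: 0.0004
gripper_force: 0.0
```

>>> servo_tool(fingers=[1,1,1,1,1,1,1,1], linear=[[-0.1,-0.1,0],[-0.25,-0.25,0],[-0.4,-0.4,0],[-0.55,-0.55,0],[-0.7,-0.7,0],[-0.85,-0.85,0],[-0.95,-0.95,0],[-1,-1,0]], twist=[0,0,0,0,0,0,0,0])

```text
time: 2.5
tcp_pos: [0.5087, 0.0819, 0.3124]
ee_rot: [[-0.94, 0.34, -0.0], [0.34, 0.94, -0.0], [0.0, -0.0, -1.0]]
ft_force: [-0.1, -0.3, -0.5]
grip_width: 0.0006
gripper_force: 0.0
```

>>> servo_tool(fingers=[1,1,1,1,1,1,1,1], linear=[[-0.1,-0.1,0],[-0.2,-0.25,0],[-0.3,-0.4,0],[-0.4,-0.55,0],[-0.5,-0.7,0],[-0.6,-0.85,0],[-0.7,-0.95,0],[-0.73,-1,0]], twist=[0.05,0.14,0.23,0.32,0.41,0.5,0.59,0.64])

```text
time: 3.3
tcp_pos: [0.561, -0.0958, 0.3121]
ee_rot: [[-0.212, 0.977, -0.0], [0.977, 0.212, -0.0], [-0.0, -0.0, -1.0]]
ft_force: [-0.2, -0.4, 0.3]
grip_width: 0.0006
gripper_force: 0.0
```

```bash
cat >> h.py <<'E'
def rel(w):
    s=arm.get_state(); show(s); print(np.round(np.array(s['ee_rot']).T@(np.array(w)-s['tcp_pos'])/.15,3), 'yaw y',np.degrees(np.arctan2(s['ee_rot'][1][1],s['ee_rot'][0][1])))
E
python3 -c "
from h import *
rel(B(np.load('p.npy'),[0,-.177,.04])[0]); print(np.round(arm.get_state()['joints'],0))"
```

```text
3.3 [ 0.561  -0.0958  0.3121] [[-0.212, 0.977, -0.0], [0.977, 0.212, -0.0], [-0.0, -0.0, -1.0]] [-0.2 -0.4  0.3] 0.0005851915273995242
[-0.752 -0.484  0.752] yaw y 12.26817103910174
[-26.  11.  36.  86.  -6.  86.  23.]
```

>>> servo_tool(fingers=[1,1,1,1,1,1,1,1], linear=[[-0.1,-0.06,0],[-0.25,-0.16,0],[-0.4,-0.26,0],[-0.55,-0.36,0.05],[-0.68,-0.44,0.15],[-0.75,-0.48,0.27],[-0.75,-0.48,0.36],[-0.75,-0.48,0.4]], twist=[0.05,0.12,0.2,0.28,0.35,0.4,0.41,0.41])

```text
time: 4.1
tcp_pos: [0.5148, -0.2191, 0.251]
ee_rot: [[0.409, 0.913, -0.002], [0.913, -0.409, 0.001], [0.0, -0.002, -1.0]]
ft_force: [0.3, -0.3, -0.5]
grip_width: 0.0001
gripper_force: 0.0
```

```bash
python3 -c "
from h import *
rel(B(np.load('p.npy'),[0,-.177,.04])[0]); s,c=snap('scene','s1.png'); print(proj(c,[s['tcp_pos']]), proj(c,B(np.load('p.npy'),[[0,-.175,.04],[0,.165,.04]])))"
```

```text
4.1 [ 0.5148 -0.2191  0.251 ] [[0.409, 0.913, -0.002], [0.913, -0.409, 0.001], [0.0, -0.002, -1.0]] [ 0.3 -0.3 -0.5] 0.00014020446224858777
[-0.017  0.002  0.344] yaw y -24.12336755296038
[[221.10936136 220.3428497 ]] [[223.85590385 234.05431111]
 [354.30381559 246.2546687 ]]
```

View pics/s1.png

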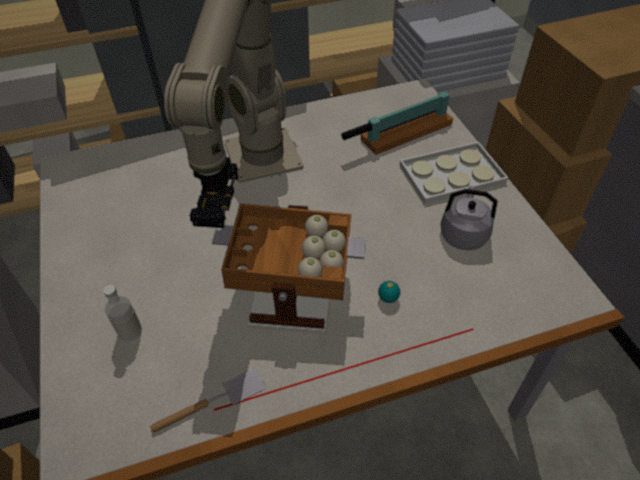

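The tool is over the pocket paddle: TCP projects to (221,220) and the paddle to (224,234), and nothing has moved. I'll press down slowly.

>>> servo_tool(fingers=[1,1,1,1,1,1,1,1], linear=[[-0.01,0,0.1],[-0.01,0,0.2],[-0.01,0,0.27],[-0.01,0,0.31],[-0.01,0,0.34],[-0.01,0,0.37],[-0.01,0,0.4],[-0.01,0,0.43]], twist=[0,0,0,0,0,0,0,0])

```text
time: 4.95
tcp_pos: [0.5135, -0.2244, 0.1891]
ee_rot: [[0.413, 0.911, 0.001], [0.911, -0.413, -0.002], [-0.002, 0.001, -1.0]]
ft_force: [-5.2, -5.3, 10.7]
grip_width: 0.0003
gripper_force: 5.3
```

>>> servo_tool(fingers=[1,1,1,1,1,1,1,1], linear=[[0,0,0.04],[0,0,0.08],[0,0,0.12],[0,0,0.16],[0,0,0.19],[0,0,0.22],[0,0,0.24],[0,0,0.24]], twist=[0,0,0,0,0,0,0,0])

```text
time: 5.75
tcp_pos: [0.5136, -0.2254, 0.1528]
ee_rot: [[0.414, 0.91, 0.001], [0.91, -0.414, -0.003], [-0.003, 0.002, -1.0]]
ft_force: [-2.3, -6.6, 5.2]
grip_width: 0.0003
gripper_force: 3.5
```

```bash
cat >> h.py <<'E'
def balls(img,box):
    x0,y0,x1,y1=box; i=cv2.cvtColor(img,cv2.COLOR_RGB2HSV)[y0:y1,x0:x1]; g=((i[...,0]>25)&(i[...,0]<50)&(i[...,1]>90)).astype(np.uint8)
    n,_,st,ce=cv2.connectedComponentsWithStats(g); return [(int(st[k,4]),*np.round(ce[k]+[x0,y0],1)) for k in range(1,n) if st[k,4]>4]
E
python3 -c "
from h import *
rel(B(np.load('p.npy'),[0,-.177,.04])[0]); s,c=snap('top','t1.png'); print(balls(c['image'],(280,170,430,310)));print(balls(cv2.imread('pics/t0.png')[:,:,::-1],(280,170,430,310)))"
```

```text
5.75 [ 0.5136 -0.2254  0.1528] [[0.414, 0.91, 0.001], [0.91, -0.414, -0.003], [-0.003, 0.002, -1.0]] [-2.3 -6.6  5.2] 0.0002506689800740702
[ 0.024 -0.008 -0.31 ] yaw y -24.458831675469312
[(6, np.float64(355.8), np.float64(209.0)), (7, np.float64(343.3), np.float64(234.7))]
[(12, np.float64(338.4), np.float64(201.5)), (10, np.float64(314.3), np.float64(207.3)), (13, np.float64(325.6), np.float64(226.5)), (8, np.float64(303.2), np.float64(231.9)), (12, np.float64(313.8), np.float64(253.2))]
```

The turnips are starting to roll. I'll press a little further and hold.

>>> servo_tool(fingers=[1,1,1,1,1,1,1,1], linear=[[0,0,0.02],[0,0,0.04],[0,0,0.05],[0,0,0.06],[0,0,0.07],[0,0,0.07],[0,0,0.07],[0,0,0.07]], twist=[0,0,0,0,0,0,0,0])

```text
time: 6.6
tcp_pos: [0.514, -0.2225, 0.1416]
ee_rot: [[0.412, 0.911, 0.0], [0.911, -0.412, -0.0], [-0.0, 0.0, -1.0]]
ft_force: [-0.2, -2.1, 2.0]
grip_width: 0.0007
gripper_force: 1.1
```

>>> servo_tool(fingers=[1,1,1,1,1,1,1,1], linear=[[0,0,0],[0,0,0],[0,0,0],[0,0,0],[0,0,0],[0,0,0],[0,0,0],[0,0,0]], twist=[0,0,0,0,0,0,0,0])

```text
time: 7.4
tcp_pos: [0.514, -0.2225, 0.1416]
ee_rot: [[0.412, 0.911, 0.0], [0.911, -0.412, -0.0], [0.0, 0.0, -1.0]]
ft_force: [0.3, -3.2, 2.5]
grip_width: 0.0005
gripper_force: 1.6
```

```bash
python3 -c "
from h import *
s,c=snap('top','t2.png'); show(s); s,d=snap('scene','s2.png')
r=lambda i:cv2.resize(i,None,fx=2.6,fy=3.2,interpolation=2)
cv2.imwrite('pics/m2.png',np.hstack([r(c['image'][150:330,270:420,::-1]),r(d['image'][180:360,210:360,::-1])]))"
```

```text
7.4 [ 0.514  -0.2225  0.1416] [[0.412, 0.911, 0.0], [0.911, -0.412, -0.0], [0.0, 0.0, -1.0]] [ 0.3 -3.2  2.5] 0.0005374522187892823
```

View pics/m2.png

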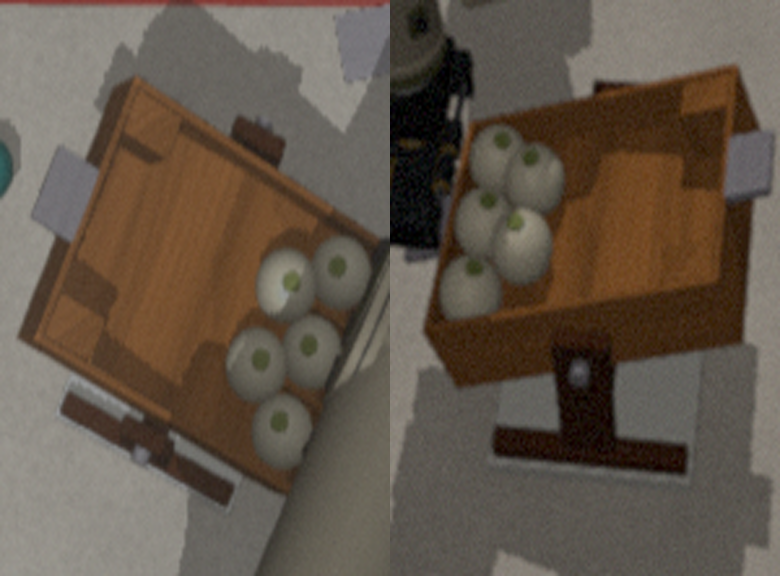

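All three pockets hold a turnip, at mosaic left (340,270), (312,345) and (282,430). The other two rest behind them at (287,285) and (257,365). I'll lift off and cross to the channel paddle.

>>> servo_tool(fingers=[1,1,1,1,1,1,1,1], linear=[[0,0,-0.05],[0,0,-0.2],[0,0,-0.38],[0,0,-0.56],[0,0,-0.74],[0,0,-0.9],[0,0,-1],[0,0,-1]], twist=[0,0,0,0,0,0,0,0])

```text
time: 8.3
tcp_pos: [0.5145, -0.2222, 0.2936]
ee_rot: [[0.411, 0.912, 0.003], [0.912, -0.411, 0.0], [0.001, 0.002, -1.0]]
ft_force: [-0.0, 0.7, -0.1]
grip_width: 0.0007
gripper_force: 0.0
```

>>> servo_tool(fingers=[1,1,1,1,1,1,1,1], linear=[[0.05,0,-0.1],[0.15,0,-0.2],[0.3,0,-0.3],[0.46,0,-0.33],[0.62,0,-0.33],[0.78,0,-0.33],[0.92,0,-0.33],[1,0,-0.33]], twist=[0,0,0,0,0,0,0,0])

```text
time: 9.1
tcp_pos: [0.5758, -0.0832, 0.3397]
ee_rot: [[0.409, 0.912, -0.002], [0.912, -0.409, 0.001], [-0.0, -0.002, -1.0]]
ft_force: [-0.2, -0.3, -0.6]
grip_width: 0.0004
gripper_force: 0.0
```

>>> servo_tool(fingers=[1,1,1,1,1,1,1,1], linear=[[0.05,0,0],[0.15,0,0],[0.3,0,0],[0.46,0,0],[0.62,0,0],[0.78,0,0],[0.92,0,0],[1,0,0]], twist=[0,0,0,0,0,0,0,0])

```text
time: 9.9
tcp_pos: [0.638, 0.0534, 0.3405]
ee_rot: [[0.41, 0.912, -0.001], [0.912, -0.41, 0.0], [-0.0, -0.001, -1.0]]
ft_force: [0.1, -0.4, -0.5]
grip_width: 0.0004
gripper_force: 0.0
```

Run:
```python
from h import *
from scipy.optimize import brentq
p=np.load('p.npy')
for t in (.29,.2,.1,0,-.1,-.2,-.3):
    q=p.copy();q[4]=t; print(t,np.round(B(q,[0,.165,.04])[0],4))
q=p.copy();q[4]=.29; rel(B(q,[0,.165,.04])[0])
s,c=snap('top','t3.png')
```

```text
0.29 [0.6473 0.0718 0.2386]
0.2 [0.6502 0.0783 0.2251]
0.1 [0.6529 0.0841 0.2093]
0 [0.6548 0.0885 0.1931]
-0.1 [0.6562 0.0914 0.1764]
-0.2 [0.6568 0.0928 0.1595]
-0.3 [0.6567 0.0926 0.1425]
9.9 [0.638  0.0534 0.3405] [[0.41, 0.912, -0.001], [0.912, -0.41, 0.0], [-0.0, -0.001, -1.0]] [ 0.1 -0.4 -0.5] 0.00036272834359730614
[0.137 0.006 0.679] yaw y -24.204644346665688
```

>>> servo_tool(fingers=[1,1,1,1,1,1,1,1], linear=[[0.04,0,0.05],[0.1,0,0.15],[0.14,0,0.28],[0.15,0,0.4],[0.15,0,0.5],[0.15,0,0.57],[0.15,0,0.62],[0.15,0,0.65]], twist=[0,0,0,0,0,0,0,0])

```text
time: 10.75
tcp_pos: [0.6474, 0.0723, 0.2447]
ee_rot: [[0.411, 0.911, 0.003], [0.911, -0.411, 0.002], [0.003, 0.002, -1.0]]
ft_force: [-0.7, 3.0, 11.4]
grip_width: 0.0006
gripper_force: 4.6
```

>>> servo_tool(fingers=[1,1,1,1,1,1,1,1], linear=[[0,0,0.03],[0.01,0,0.06],[0.02,0,0.09],[0.03,0,0.12],[0.04,0,0.15],[0.05,0,0.18],[0.06,0,0.21],[0.07,0,0.24]], twist=[0,0,0,0,0,0,0,0])

```text
time: 11.55
tcp_pos: [0.6529, 0.0832, 0.21]
ee_rot: [[0.41, 0.912, 0.006], [0.912, -0.41, 0.004], [0.006, 0.004, -1.0]]
ft_force: [1.8, 5.3, 9.2]
grip_width: 0.0002
gripper_force: 4.9
```

>>> servo_tool(fingers=[1,1,1,1,1,1,1,1], linear=[[0.01,0,0.03],[0.01,0,0.06],[0.02,0,0.09],[0.02,0,0.12],[0.02,0,0.15],[0.03,0,0.18],[0.03,0,0.2],[0.03,0,0.2]], twist=[0,0,0,0,0,0,0,0])

```text
time: 12.35
tcp_pos: [0.6547, 0.0875, 0.1794]
ee_rot: [[0.41, 0.912, 0.005], [0.912, -0.41, 0.003], [0.005, 0.004, -1.0]]
ft_force: [2.1, 4.7, 5.9]
grip_width: 0.0007
gripper_force: 3.5
```

Run:
```python
from h import *
show(arm.get_state())
```

```text
12.35 [0.6547 0.0875 0.1794] [[0.41, 0.912, 0.005], [0.912, -0.41, 0.003], [0.005, 0.004, -1.0]] [2.1 4.7 5.9] 0.0007395772552259527
```

>>> servo_tool(fingers=[1,1,1,1,1,1,1,1], linear=[[0,0,0.02],[0,0,0.04],[0,0,0.06],[0,0,0.07],[0,0,0.07],[0,0,0.07],[0,0,0.07],[0,0,0.07]], twist=[0,0,0,0,0,0,0,0])

```text
time: 13.15
tcp_pos: [0.6544, 0.0871, 0.1687]
ee_rot: [[0.41, 0.912, 0.004], [0.912, -0.41, 0.003], [0.005, 0.003, -1.0]]
ft_force: [2.8, 5.3, 5.5]
grip_width: 0.0003
gripper_force: 3.5
```

>>> servo_tool(fingers=[1,1,1,1,1,1,1,1], linear=[[0,0,0],[0,0,0],[0,0,0],[0,0,0],[0,0,0],[0,0,0],[0,0,0],[0,0,0]], twist=[0,0,0,0,0,0,0,0])

```text
time: 13.95
tcp_pos: [0.6544, 0.0871, 0.1687]
ee_rot: [[0.41, 0.912, 0.004], [0.912, -0.411, 0.003], [0.005, 0.003, -1.0]]
ft_force: [3.3, 5.5, 5.3]
grip_width: 0.0006
gripper_force: 3.5
```

```bash
python3 -c "
from h import *
s,c=snap('top','t4.png'); show(s); s,d=snap('scene','s4.png')
r=lambda i:cv2.resize(i,None,fx=2.6,fy=3.2,interpolation=2)
cv2.imwrite('pics/m4.png',np.hstack([r(c['image'][150:330,280:430,::-1]),r(d['image'][180:360,210:360,::-1])]))"
```

```text
13.95 [0.6544 0.0871 0.1687] [[0.41, 0.912, 0.004], [0.912, -0.411, 0.003], [0.005, 0.003, -1.0]] [3.3 5.5 5.3] 0.0005547205018552092
```

View pics/m4.png

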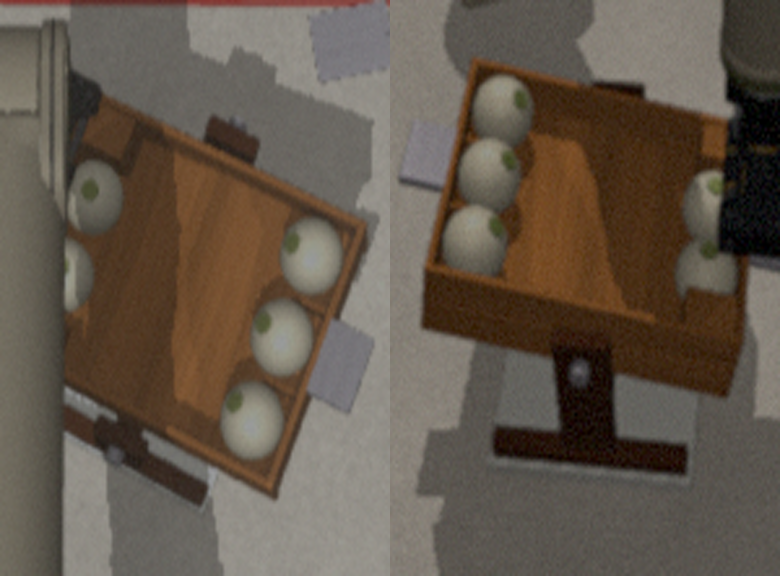

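Two turnips have rolled back into the channel, at scene mosaic (705,205) and (708,265). Three stay seated, at (500,110), (490,175) and (473,243). Next I return to the pocket paddle to level the board.

>>> servo_tool(fingers=[1,1,1,1,1,1,1,1], linear=[[0,0,-0.05],[0,0,-0.2],[0,0,-0.38],[0,0,-0.56],[0,0,-0.74],[0,0,-0.9],[0,0,-1],[0,0,-1]], twist=[0,0,0,0,0,0,0,0])

```text
time: 14.85
tcp_pos: [0.6536, 0.0844, 0.3197]
ee_rot: [[0.413, 0.911, 0.004], [0.911, -0.413, 0.0], [0.002, 0.003, -1.0]]
ft_force: [-0.7, 0.0, -0.0]
grip_width: 0.0005
gripper_force: 0.0
```

>>> servo_tool(fingers=[1,1,1,1,1,1,1,1], linear=[[-0.05,0,-0.04],[-0.15,0,-0.08],[-0.3,0,-0.1],[-0.46,0,-0.1],[-0.62,0,-0.1],[-0.78,0,-0.1],[-0.92,0,-0.1],[-1,0,-0.1]], twist=[0,0,0,0,0,0,0,0])

```text
time: 15.65
tcp_pos: [0.5899, -0.0545, 0.3324]
ee_rot: [[0.414, 0.91, 0.0], [0.91, -0.414, 0.0], [0.0, 0.0, -1.0]]
ft_force: [-0.6, -0.3, -0.4]
grip_width: 0.0006
gripper_force: 0.0
```

>>> servo_tool(fingers=[1,1,1,1,1,1,1,1], linear=[[-0.05,0,0],[-0.15,0,0],[-0.3,0,0],[-0.46,0,0],[-0.62,0,0],[-0.78,0,0],[-0.92,0,0],[-1,0,0]], twist=[0,0,0,0,0,0,0,0])

```text
time: 16.45
tcp_pos: [0.5285, -0.19, 0.3321]
ee_rot: [[0.413, 0.911, 0.0], [0.911, -0.413, -0.0], [-0.0, 0.0, -1.0]]
ft_force: [-0.0, 0.4, 0.2]
grip_width: 0.0004
gripper_force: 0.0
```

Run:
```python
from h import *
p=np.load('p.npy'); p[4]=-.14; rel(B(p,[0,-.175,.04])[0])
```

```text
16.45 [ 0.5285 -0.19    0.3321] [[0.413, 0.911, 0.0], [0.911, -0.413, -0.0], [-0.0, 0.0, -1.0]] [-0.   0.4  0.2] 0.00035278592877473203
[-0.179 -0.002  0.767] yaw y -24.38048127283003
```

>>> servo_tool(fingers=[1,1,1,1,1,1,1,1], linear=[[-0.05,0,0],[-0.12,0,0.08],[-0.18,0,0.2],[-0.18,0,0.35],[-0.18,0,0.5],[-0.18,0,0.6],[-0.18,0,0.66],[-0.18,0,0.67]], twist=[0,0,0,0,0,0,0,0])

```text
time: 17.25
tcp_pos: [0.5181, -0.2125, 0.2307]
ee_rot: [[0.411, 0.912, -0.001], [0.912, -0.411, 0.0], [-0.0, -0.001, -1.0]]
ft_force: [0.4, -0.2, -0.2]
grip_width: 0.0003
gripper_force: 0.0
```

>>> servo_tool(fingers=[1,1,1,1,1,1,1,1], linear=[[0,0,0.01],[0,0,0.02],[0,0,0.03],[0,0,0.03],[0,0,0.03],[0,0,0.03],[0,0,0.03],[0,0,0.03]], twist=[0,0,0,0,0,0,0,0])

```text
time: 18.05
tcp_pos: [0.5185, -0.2134, 0.2278]
ee_rot: [[0.412, 0.911, 0.001], [0.911, -0.412, -0.001], [-0.0, 0.001, -1.0]]
ft_force: [-2.0, -2.2, 5.6]
grip_width: 0.0006
gripper_force: 2.7
```

>>> servo_tool(fingers=[1,1,1,1,1,1,1,1], linear=[[0,0,0.01],[0,0,0.02],[0,0,0.02],[0,0,0.02],[0,0,0.02],[0,0,0.02],[0,0,0.02],[0,0,0.02]], twist=[0,0,0,0,0,0,0,0])

```text
time: 18.85
tcp_pos: [0.5186, -0.2133, 0.2246]
ee_rot: [[0.412, 0.911, 0.001], [0.911, -0.412, -0.001], [-0.0, 0.002, -1.0]]
ft_force: [-0.2, -2.1, 6.0]
grip_width: 0.0004
gripper_force: 2.6
```

>>> servo_tool(fingers=[1,1,1,1,1,1,1,1], linear=[[0,0,0.01],[0,0,0.02],[0,0,0.02],[0,0,0.02],[0,0,0.02],[0,0,0.02],[0,0,0.02],[0,0,0.02]], twist=[0,0,0,0,0,0,0,0])

```text
time: 19.65
tcp_pos: [0.5186, -0.213, 0.2214]
ee_rot: [[0.412, 0.911, 0.001], [0.911, -0.412, -0.0], [0.0, 0.001, -1.0]]
ft_force: [-0.2, -3.3, 6.0]
grip_width: 0.0007
gripper_force: 2.5
```

Contact came at z≈0.2285. With the channel paddle at 0.1687, the board tilt was about −0.18, so level should come with the tip at about 0.195. I press down to just short of that.

>>> servo_tool(fingers=[1,1,1,1,1,1,1,1], linear=[[0,0,0.03],[0,0,0.06],[-0.01,0,0.09],[-0.02,0,0.12],[-0.02,0,0.15],[-0.02,0,0.165],[-0.02,0,0.17],[-0.02,0,0.17]], twist=[0,0,0,0,0,0,0,0])

```text
time: 20.45
tcp_pos: [0.5169, -0.216, 0.1956]
ee_rot: [[0.412, 0.911, 0.0], [0.911, -0.412, -0.0], [-0.0, 0.0, -1.0]]
ft_force: [0.0, -2.9, 3.7]
grip_width: 0.0007
gripper_force: 2.2
```

```bash
python3 -c "
from h import *
s,c=snap('top','t5.png'); show(s); s,d=snap('scene','s5.png')
r=lambda i:cv2.resize(i,None,fx=4,fy=4,interpolation=2)
cv2.imwrite('pics/m5.png',r(d['image'][190:340,205:385,::-1]))"
```

```text
20.45 [ 0.5169 -0.216   0.1956] [[0.412, 0.911, 0.0], [0.911, -0.412, -0.0], [-0.0, 0.0, -1.0]] [ 0.  -2.9  3.7] 0.0006850701345202245
```

View pics/m5.png

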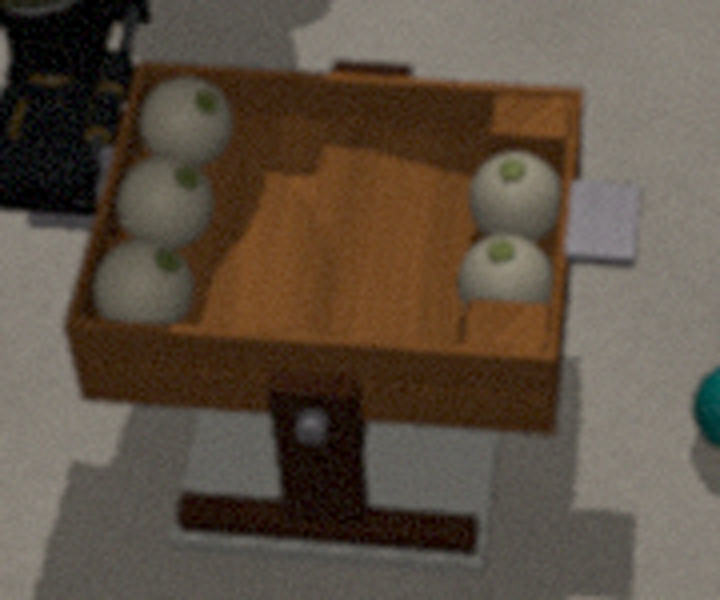

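All three turnips are seated and two are in the channel. The tray is near level, with rim corners at (145,65), (583,90), (557,357) and (70,325). To check the tilt precisely, I'll lightly touch the channel paddle: it should meet the tip at the same height, 0.1956.

>>> servo_tool(fingers=[1,1,1,1,1,1,1,1], linear=[[0,0,-0.05],[0,0,-0.2],[0,0,-0.38],[0,0,-0.56],[0,0,-0.74],[0,0,-0.85],[0,0,-0.9],[0,0,-0.9]], twist=[0,0,0,0,0,0,0,0])

```text
time: 21.35
tcp_pos: [0.5172, -0.2152, 0.3309]
ee_rot: [[0.411, 0.912, 0.001], [0.912, -0.411, 0.0], [0.001, 0.0, -1.0]]
ft_force: [0.6, -0.4, 0.1]
grip_width: 0.0004
gripper_force: 0.0
```

Run:
```python
from h import *
import pickle
from scipy.optimize import least_squares
a,b=pickle.load(open('c.pkl','rb'))
p=np.load('p.npy')
R=np.array([[.116,.148,.04],[.116,-.158,.04],[-.116,-.158,.04],[-.116,.148,.04]])
f=lambda q:(np.array(q)+.5)/4-.5+[205,190]
for S in ([(557,362),(70,318),(143,55),(583,97)],[(557,357),(70,325),(145,65),(583,90)]):
    S=f(S)
    o=least_squares(lambda q:(proj(a,B([*(p[:2]+q[:2]),.155,p[3],q[2]],R))-S).ravel(),[0,0,0]); print(np.round(o.x,4),np.round(o.fun,1))
# foot bar slope vs near bottom edge of tray
for z,n in ((-.14+.025,'foot'),):
    q=p.copy();q[2]=.155;q[4]=0
    print(proj(a,B(q,[[.14,-.1,z],[.14,.1,z]])), f([(180,510),(475,535)]))
s=arm.get_state(); q=p.copy();q[4]=0;rel(B(q,[0,.165,.04])[0])
c=arm.camera('top');cv2.imwrite('pics/t6.png',c['image'][:,:,::-1])
```

```text
[ 0.0006  0.0015 -0.0305] [ 1.   0.8 -1.3  0.2 -0.7 -0.4  1.  -1.2]
[0.0021 0.0027 0.0181] [ 0.9  0.5 -1.   0.7 -1.  -0.7  1.  -1.1]
[[248.33817474 315.55966102]
 [323.69634159 321.64006591]] [[249.625 317.125]
 [323.375 323.375]]
21.35 [ 0.5172 -0.2152  0.3309] [[0.411, 0.912, 0.001], [0.912, -0.411, 0.0], [0.001, 0.0, -1.0]] [ 0.6 -0.4  0.1] 0.0004341472519180027
[2.222 0.003 0.921] yaw y -24.278954856348932
```

>>> servo_tool(fingers=[1,1,1,1,1,1,1,1], linear=[[0.05,0,0],[0.15,0,0],[0.3,0,0],[0.46,0,0],[0.62,0,0],[0.78,0,0],[0.92,0,0],[1,0,0]], twist=[0,0,0,0,0,0,0,0])

```text
time: 22.2
tcp_pos: [0.5794, -0.0752, 0.3295]
ee_rot: [[0.408, 0.913, -0.001], [0.913, -0.408, 0.001], [0.0, -0.002, -1.0]]
ft_force: [-0.1, 0.7, -0.0]
grip_width: 0.0001
gripper_force: 0.0
```

>>> servo_tool(fingers=[1,1,1,1,1,1,1,1], linear=[[0.05,0,0],[0.15,0,0],[0.3,0,0],[0.46,0,0],[0.62,0,0],[0.78,0,0],[0.92,0,0],[1,0,0]], twist=[0,0,0,0,0,0,0,0])

```text
time: 23.0
tcp_pos: [0.6412, 0.0608, 0.3299]
ee_rot: [[0.41, 0.912, -0.001], [0.912, -0.41, 0.0], [-0.0, -0.001, -1.0]]
ft_force: [-0.8, -0.1, -0.4]
grip_width: 0.0008
gripper_force: 0.0
```

>>> servo_tool(fingers=[1,1,1,1,1,1,1,1], linear=[[0.1,0,0],[0.2,0,0.1],[0.22,0,0.25],[0.22,0,0.42],[0.22,0,0.58],[0.22,0,0.7],[0.22,0,0.79],[0.22,0,0.81]], twist=[0,0,0,0,0,0,0,0])

```text
time: 23.8
tcp_pos: [0.6533, 0.0879, 0.2069]
ee_rot: [[0.412, 0.911, -0.003], [0.911, -0.412, -0.001], [-0.002, -0.002, -1.0]]
ft_force: [-0.4, -0.8, 0.7]
grip_width: 0.0005
gripper_force: 0.0
```

>>> servo_tool(fingers=[1,1,1,1,1,1,1,1], linear=[[0,0,0.01],[0,0,0.02],[0,0,0.02],[0,0,0.02],[0,0,0.02],[0,0,0.02],[0,0,0.02],[0,0,0.02]], twist=[0,0,0,0,0,0,0,0])

```text
time: 24.6
tcp_pos: [0.6541, 0.088, 0.2061]
ee_rot: [[0.412, 0.911, 0.0], [0.911, -0.412, 0.0], [0.0, 0.0, -1.0]]
ft_force: [-0.2, -0.4, -0.4]
grip_width: 0.0006
gripper_force: 0.0
```

>>> servo_tool(fingers=[1,1,1,1,1,1,1,1], linear=[[0,0,0.01],[0,0,0.02],[0,0,0.02],[0,0,0.02],[0,0,0.02],[0,0,0.02],[0,0,0.02],[0,0,0.02]], twist=[0,0,0,0,0,0,0,0])

```text
time: 25.4
tcp_pos: [0.6541, 0.0879, 0.2031]
ee_rot: [[0.412, 0.911, 0.0], [0.911, -0.412, 0.0], [0.0, 0.0, -1.0]]
ft_force: [0.1, 1.0, 0.9]
grip_width: 0.0006
gripper_force: 0.0
```

>>> servo_tool(fingers=[1,1,1,1,1,1,1,1], linear=[[0,0,0.005],[0,0,0.01],[0,0,0.01],[0,0,0.01],[0,0,0.01],[0,0,0.01],[0,0,0.01],[0,0,0.01]], twist=[0,0,0,0,0,0,0,0])

```text
time: 26.2
tcp_pos: [0.6541, 0.0879, 0.2016]
ee_rot: [[0.412, 0.911, 0.0], [0.911, -0.412, 0.0], [0.0, -0.0, -1.0]]
ft_force: [-0.2, 0.4, 0.4]
grip_width: 0.0004
gripper_force: 0.0
```

>>> servo_tool(fingers=[1,1,1,1,1,1,1,1], linear=[[0,0,0.005],[0,0,0.01],[0,0,0.01],[0,0,0.01],[0,0,0.01],[0,0,0.01],[0,0,0.01],[0,0,0.01]], twist=[0,0,0,0,0,0,0,0])

```text
time: 27.0
tcp_pos: [0.6541, 0.0879, 0.2]
ee_rot: [[0.412, 0.911, 0.0], [0.911, -0.412, 0.0], [0.0, -0.0, -1.0]]
ft_force: [-0.2, -0.5, 0.3]
grip_width: 0.0007
gripper_force: 0.0
```

>>> servo_tool(fingers=[1,1,1,1,1,1,1,1], linear=[[0,0,0.005],[0,0,0.01],[0,0,0.01],[0,0,0.01],[0,0,0.01],[0,0,0.01],[0,0,0.01],[0,0,0.01]], twist=[0,0,0,0,0,0,0,0])

```text
time: 27.8
tcp_pos: [0.6541, 0.0879, 0.1985]
ee_rot: [[0.412, 0.911, -0.0], [0.911, -0.412, 0.0], [0.0, -0.0, -1.0]]
ft_force: [0.3, -1.1, -0.5]
grip_width: 0.0005
gripper_force: 0.0
```

>>> servo_tool(fingers=[1,1,1,1,1,1,1,1], linear=[[0,0,0.005],[0,0,0.01],[0,0,0.01],[0,0,0.01],[0,0,0.01],[0,0,0.01],[0,0,0.01],[0,0,0.01]], twist=[0,0,0,0,0,0,0,0])

```text
time: 28.6
tcp_pos: [0.6542, 0.088, 0.1975]
ee_rot: [[0.412, 0.911, 0.001], [0.911, -0.412, 0.0], [0.001, 0.0, -1.0]]
ft_force: [-1.8, 0.7, 4.4]
grip_width: 0.0006
gripper_force: 2.7
```

>>> servo_tool(fingers=[1,1,1,1,1,1,1,1], linear=[[0,0,0.005],[0,0,0.01],[0,0,0.01],[0,0,0.01],[0,0,0.01],[0,0,0.01],[0,0,0.01],[0,0,0.01]], twist=[0,0,0,0,0,0,0,0])

```text
time: 29.4
tcp_pos: [0.6544, 0.0884, 0.196]
ee_rot: [[0.411, 0.911, 0.001], [0.911, -0.411, 0.001], [0.001, 0.0, -1.0]]
ft_force: [-0.2, 1.9, 6.1]
grip_width: 0.0005
gripper_force: 2.6
```

The channel paddle met the tip at about 0.198, so the earlier tilt was only about +0.006. It's now within a few milliradians of level. I'll lift clear.

>>> servo_tool(fingers=[1,1,1,1,1,1,1,1], linear=[[0,0,-0.05],[0,0,-0.2],[0,0,-0.38],[0,0,-0.56],[0,0,-0.74],[0,0,-0.9],[0,0,-1],[0,0,-1]], twist=[0,0,0,0,0,0,0,0])

```text
time: 30.2
tcp_pos: [0.6548, 0.0875, 0.3478]
ee_rot: [[0.412, 0.911, 0.003], [0.911, -0.412, 0.0], [0.002, 0.003, -1.0]]
ft_force: [-0.3, -1.1, -0.6]
grip_width: 0.0006
gripper_force: 0.0
```

```bash
python3 -c "
from h import *
s,d=snap('scene','s7.png');show(s)
cv2.imwrite('pics/m7.png',cv2.resize(d['image'][150:360,190:510,::-1],None,fx=2.4,fy=2.4,interpolation=2))"
```

```text
30.2 [0.6548 0.0875 0.3478] [[0.412, 0.911, 0.003], [0.911, -0.412, 0.0], [0.002, 0.003, -1.0]] [-0.3 -1.1 -0.6] 0.0005593894108385142
```

View pics/m7.png

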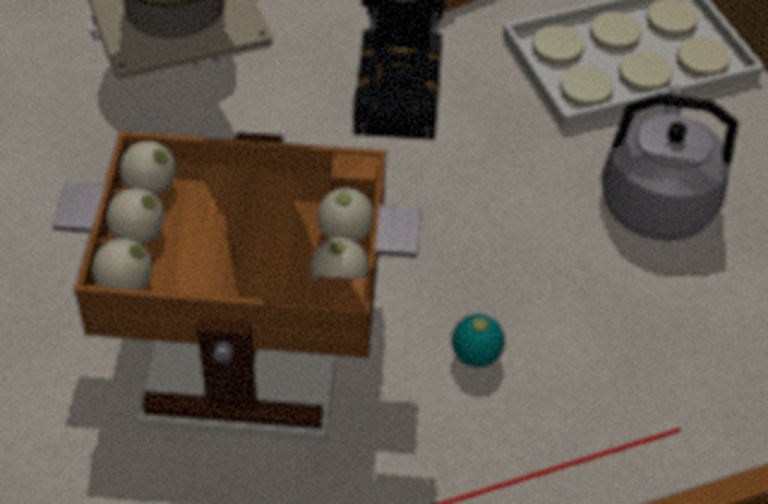

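The board is level and released. Three turnips are pocketed at (147,167), (135,215) and (122,265), and two are in the channel at (345,215) and (340,260). The gripper is clear and the kettle hasn't moved.

```bash
python3 -c "
from plant import arm
print(arm.job_done())"
```

```text
the job is handed in; nothing more can be done
None
```

The job is handed in at about 30 s: three turnips are in the pockets, two are back in the channel, the board is level to within about 0.01 rad and let go, and I never touched the kettle or the bottle.

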